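# Slide the full jar crate into the green bay

## Task

The tall blue crate full of pickle jars is heavy. Push it along the table with the fingers low near its base, so that it slides and never tips or leaves the table, until it stands wholly inside the green taped frame and roughly square with it. Leave the jars and the other things around it where they are, then back away.

Things in the scene. Friction and masses are not known exactly. Their poses are not given: they have to be found in the camera images.
- crate: Tall blue plastic crate filled with jars with white lids; a closed box of 150 mm (its x) by 90 mm (its y) by 210 mm high (its z), about 1.2 to 2.2 kg, centre of mass about 105 mm up. Origin at the centre of its underside. It stands free on the steel table and slides with a friction coefficient of 0.5 to 0.7; pushed across its 90 mm width above about 60 mm it tips instead of sliding. It starts between the two bays with its x axis roughly along world x.
- crate_corner0 (a point): Lower corner of the crate at its +x, +y (75, 45, 0 mm in the crate's frame).
- crate_corner1 (a point): Lower corner of the crate at its +x, -y.
- crate_corner2 (a point): Lower corner of the crate at its -x, +y.
- crate_corner3 (a point): Lower corner of the crate at its -x, -y.
- green_bay: Frame of green tape stuck flat on the table (no height), inside 200 mm (its x) by 140 mm (its y), the tape 15 mm wide outside that. Origin at the centre of the frame. It lies either left or right of the crate, 0.2 to 0.36 m away, its long side roughly along world x.
- red_bay: The same frame in red tape, on the other side of the crate: not wanted. A roll of labels lies in it.
- label_roll: Loose roll of paper labels lying flat in the red bay, 72 mm across, 30 mm high; leave alone. Origin at the centre of its underside.
- jar_a: Loose pickle jar with a white lid, 62 mm across, 100 mm high, standing beyond the work area; leave alone. Origin at the centre of its underside.
- jar_b: As jar_a.
- jar_c: As jar_a.
- tape_gun: Loose packing-tape dispenser, about 100 by 50 by 76 mm; leave alone. Origin at the centre of its underside.
- brush: Loose brush with a long handle, lying roughly along world y beyond the left-hand bay; leave alone. Origin at its middle.
- label_stack: Loose flat stack of labels, 80 by 50 by 14 mm, lying beyond the right-hand bay; leave alone. Origin at the centre of its underside.

How it is judged:
At the end, for the whole second after the job is handed in: All four lower corners of the crate lie inside the green tape's inner edges (within 100 mm and 70 mm of the frame's centre along its x and y), the crate is square with the frame within 0.2 rad, upright on the table and at rest (x of crate_corner0 in the frame of green_bay between -0.1 and 0.1 m and y of crate_corner0 in the frame of green_bay between -0.07 and 0.07 m and x of crate_corner1 in the frame of green_bay between -0.1 and 0.1 m and y of crate_corner1 in the frame of green_bay between -0.07 and 0.07 m and x of crate_corner2 in the frame of green_bay between -0.1 and 0.1 m and y of crate_corner2 in the frame of green_bay between -0.07 and 0.07 m and x of crate_corner3 in the frame of green_bay between -0.1 and 0.1 m and y of crate_corner3 in the frame of green_bay between -0.07 and 0.07 m and angle between the x axis of crate and the x axis of green_bay, either way round below 0.2 rad and angle between crate's own z axis and vertical below 0.05 rad and height (world z) of crate below 0.006 m and linear speed of crate below 0.01 m/s); the robot touches nothing.
It fails at once if the crate tips by more than about 9 degrees (angle between crate's own z axis and vertical above 0.15 rad).
It fails at once if the crate is lifted off the table (height (world z) of crate above 0.015 m).
It fails at once if the crate is pushed by fingers high up instead of near its base (contact force between the fingers and crate above 1 N and z of the grasp point in the frame of crate above 0.12 m).
It fails at once if a bystander (label roll, jar, tape gun, brush, label stack) is shifted by more than 30 mm (distance of any of label_roll, jar_a, jar_b, jar_c, tape_gun, brush, label_stack from where it was at the start of the episode above 0.03 m).
It also fails if it takes over 48 s, if anything falls off the work surface, if the arm or the gripper's body presses on something with over 40 N, if the wrist force passes 120 N, or if a joint passes its speed limit or range.

## Robot

A 7-joint arm with a two-finger parallel gripper is mounted at the origin on the work surface. World frame = base frame: x ahead of the robot, y to its left, z up, the work surface at z = 0. Lengths are in m, angles in rad, forces in N, time in s.
With the tool pointing down it reaches from about 0.425 to 0.95 m from the base axis. Payload 4.7 kg.
Tool frame: the origin (TCP) lies midway between the tips of the shut fingers; the grasp point (between the pads) lies manip.hold_point_z behind it (manip.hold_point_z is the distance from the TCP to the grasp point, in m); z points along the fingers, y is the direction in which the jaws open and shut (so a half turn about z gives the same grasp; the last joint's range is limited). The gripper opens to 87 mm and grips with 3 to 60 N. Pads are 19 mm wide; open, the fingers measure 117 mm over their backs; the gripper's body (75 mm by 190 mm) begins 51 mm behind the grasp point.
Start: joints at [-1.189, 0.469, -0.049, 1.532, 0.024, 1.141, -0.082], TCP at [0.27, 0.619, 0.223] pointing down, gripper open.
Joint ranges: [-2.59, 2.59], [-0.33, 1.99], [-1.39, 1.29], [0.1, 2.45], [-1.04, 4.18], [0.21, 1.99], [-2.66, 2.66]. Speed limits (rad/s): [2.57, 2.57, 3.14, 3.14, 3.14, 3.14, 3.14].

## Interface

Orientations are given as [roll, pitch, yaw] about the fixed x, y, z axes, in that order (R = Rz(yaw) Ry(pitch) Rx(roll)).
In Python, from station import manip gives the robot as it stands.
- The arm moves only by the shell command python3 -m pendant 'ROWS'. ROWS is JSON, a list of rows, each a list of 5 numbers: the finger opening in mm, from 0 to 87, then the shift along the tool's x, y, z in mm, then the turn about the tool's z in rad. A call has exactly 8 rows; each row is the pose to reach, as a shift and turn from the pose measured when the call began, along the tool's axes at that moment; what a row does not reach only later rows make up. A row lasts 1/10 s, in which the tool goes at most 50 mm and 8.59 degrees, less where a joint would pass 70% of its speed; a pose out of reach is approached as far as the arm can. A call with a gripper value outside its range is refused whole. The fingers move at their own pace and stop on an object; the grip force is fixed at half the most. Time passes only in rows, so rows that repeat a pose let the fingers close, or fill a call up. It gives the time, the measured TCP pose, the force and the opening at its end, in the units of the state.
- manip.get_state(): the state, without advancing time (a new reading comes with each control period).
- manip.grab_frame(name): name is "scene" or "side" or "wrist"; returns (picture, depth): 400x640x3 uint8, blue, green, red; 400x640 float32, m along the optical axis (not along the pixel's ray), 0 where there is no reading.
- manip.camera_params(name): a dict with "fov_y" (degrees; the focal length in pixels is half the picture's height over the tangent of half this angle, whatever the lens; pixels are square), "cx", "cy" (the principal point, pixels), "world_to_cam" (4x4, takes a point from world to camera coordinates). Camera axes: x right, y down, z forward; pixel columns grow to the right and rows downward; lengths in m; the calibration is good to about 2 mm. A picture is of the moment at which its call begins: read the wrist's pose just before it. camera_params takes no time and is no camera call; for the wrist camera it gives the pose at the moment of the call.
- manip.finish_job(): hands the job in, once; it reports no verdict.
The state is a dict: "time_s": time; "qpos": joint angles; "qd": joint speeds; "joint_efforts": joint torques, N m; "eef_pos": TCP position; "eef_rot": TCP orientation; "ft_force": force on the tool from outside, world axes, zero at the start; "torque": the same for the moment, N m; "gripper_width": opening from 0.0 (shut) to 1.0 (fully open).
Only numpy, scipy, OpenCV 4.12 (cv2) and the standard library are available. Lean on these libraries where they do the work, as an engineer would, in place of code of your own. Each camera call takes 0.05 s, during which the arm holds its last target.

## Working session

There is one attempt and no reset: what is moved stays moved. The work goes in short steps, Python scripts to look and compute and a shell command to move; the robot and the scene stay as the last step left them, time stands still between calls to the robot, and variables do not carry over. Pictures are saved under pics/ and viewed, and the job is handed in when it is done.

```bash
ls; mkdir -p pics
python3 - <<'E'
from station import manip
import cv2,json
s=manip.get_state();print(s, manip.hold_point_z)
for n in("scene","side","wrist"):
    p=manip.camera_params(n);print(n,p)
    im,d=manip.grab_frame(n);cv2.imwrite(f"pics/{n}0.png",im)
    import numpy as np;np.save(f"pics/{n}0.npy",d)
E
```

```text
pics
{'time_s': 0.0, 'qpos': array([-1.18891561,  0.46944544, -0.04859268,  1.53370452,  0.02410637,
        1.14098592, -0.08231171]), 'qd': array([ 7.90677652e-04,  1.34751063e-03, -1.90101752e-04, -7.22583803e-04,
        1.66712240e-03, -7.51276084e-04,  7.09503961e-05]), 'joint_efforts': array([-1.12753753e-06, -5.07960320e+01, -8.06929800e-02, -2.36160314e+01,
       -6.14656415e-02,  3.78602464e-02,  1.64699554e-04]), 'eef_pos': array([0.26929726, 0.61829567, 0.22149225]), 'eef_rot': array([-3.13963691e+00,  7.87253618e-05,  2.73083281e+00]), 'ft_force': array([-0.05086883, -0.31021902, -0.34814548]), 'torque': array([-0.03251757,  0.03722969, -0.03288509]), 'gripper_width': 0.9995001654044191} 0.0187
scene {'fov_y': 46.759859757659335, 'cx': 319.8911308298655, 'cy': 200.7076428790351, 'world_to_cam': array([[-0.17523436,  0.98452274,  0.00281089,  0.10716285],
       [ 0.80184049,  0.14437438, -0.57983435, -0.46142049],
       [-0.57126592, -0.09935302, -0.81472954,  1.54909801],
       [ 0.        ,  0.        ,  0.        ,  1.        ]])}
side {'fov_y': 53.54203890631361, 'cx': 318.57253791038414, 'cy': 197.93882079429207, 'world_to_cam': array([[-0.99720603, -0.07184348, -0.02046074,  0.61547478],
       [-0.03081251,  0.64511668, -0.76346254,  0.06578968],
       [ 0.06804938, -0.76069901, -0.64552793,  1.11291887],
       [ 0.        ,  0.        ,  0.        ,  1.        ]])}
wrist {'fov_y': 58.47346388426738, 'cx': 321.86533594124444, 'cy': 198.4930992598207, 'world_to_cam': array([[ 0.39955514,  0.91670798, -0.00147225, -0.67405294],
       [ 0.87494777, -0.38087339,  0.29900143, -0.03610625],
       [ 0.27353626, -0.1207557 , -0.95425153,  0.39057215],
       [ 0.        ,  0.        ,  0.        ,  1.        ]])}
```

View pics/scene0.png

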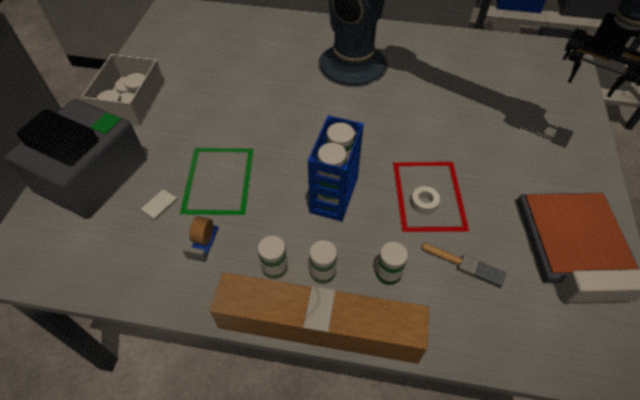

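View pics/side0.png

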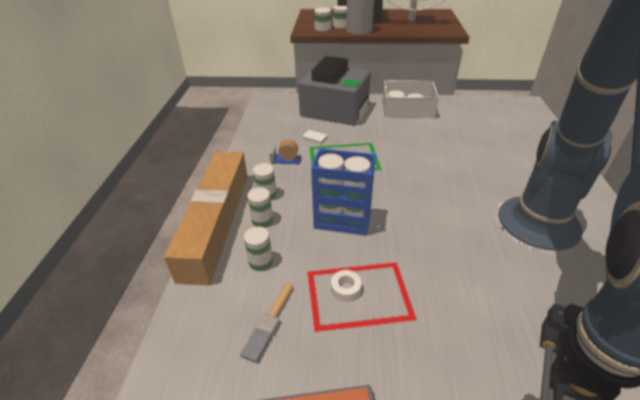

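View pics/wrist0.png

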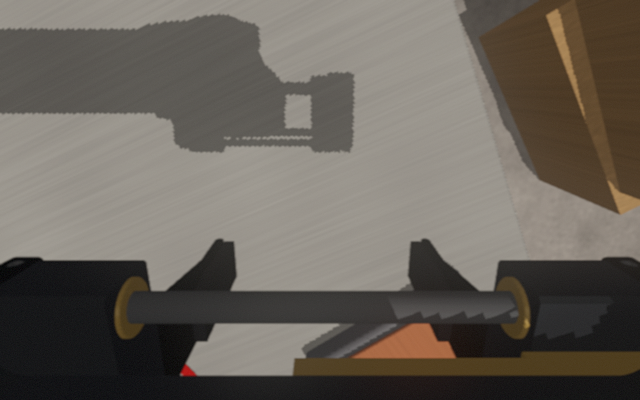

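The green bay lies on the −y side (scene pixels about 183–253, 149–214), the crate is in the middle (310–362, 117–217), and the red bay with the roll is on the +y side. I'll enlarge the crops to read corners.

```bash
cat > h.py <<'E'
import numpy as np,cv2
from station import manip
def K(p):
    f=200/np.tan(np.radians(p["fov_y"]/2));return f,p["cx"],p["cy"]
def ray(p,u,v,z=0.):
    f,cx,cy=K(p);T=p["world_to_cam"];R=T[:3,:3];c=-R.T@T[:3,3]
    d=R.T@np.array([(u-cx)/f,(v-cy)/f,1]);return c+d*(z-c[2])/d[2]
def cloud(p,d):
    f,cx,cy=K(p);T=p["world_to_cam"];v,u=np.mgrid[:400,:640]
    P=np.stack([(u-cx)/f*d,(v-cy)/f*d,d],-1);return (P-T[:3,3])@T[:3,:3]
def proj(p,P):
    f,cx,cy=K(p);T=p["world_to_cam"];q=np.atleast_2d(P)@T[:3,:3].T+T[:3,3]
    return np.c_[q[:,0]/q[:,2]*f+cx,q[:,1]/q[:,2]*f+cy]
def crop(src,dst,x0,y0,w,h,k):
    im=src if not isinstance(src,str) else cv2.imread(src)
    cv2.imwrite(dst,cv2.resize(im[y0:y0+h,x0:x0+w],None,fx=k,fy=k,interpolation=cv2.INTER_CUBIC))
def crate(d,p):
    "top-face fit from depth at z~0.21"
    P=cloud(p,d);m=(d>0)&(abs(P[...,2]-.21)<.012)&(P[...,0]>.3)&(P[...,0]<.9)&(P[...,1]<.3)&(P[...,1]>-.5)
    Q=P[m];return Q
E
python3 - <<'E'
from h import *
crop("pics/scene0.png","pics/c1.png",170,110,200,120,4)
crop("pics/side0.png","pics/c2.png",290,130,110,120,5)
for n in("scene","side"):
    d=np.load(f"pics/{n}0.npy");p=manip.camera_params(n)
    Q=crate(d,p);print(n,len(Q),Q.min(0),Q.max(0),cv2.minAreaRect((Q[:,:2]*1000).astype(np.float32)))
    im=cv2.imread(f"pics/{n}0.png").astype(int)
    g=(im[...,1]>im[...,2]+40)&(im[...,1]>im[...,0]+30)
    P=cloud(p,d); W=np.array([ray(p,u,v) for v,u in zip(*np.nonzero(g))])
    W=W[(W[:,1]>-.55)&(W[:,1]<-.05)&(W[:,0]>.4)&(W[:,0]<.85)]
    print("green",len(W),cv2.minAreaRect((W[:,:2]*1000).astype(np.float32)))
E
```

```text
scene 1672 [ 0.47063657 -0.02914329  0.19801704] [0.63180486 0.08003802 0.21373824] ((550.7755126953125, 25.407970428466797), (90.88433074951172, 154.2635498046875), 82.19927215576172)
green 904 ((554.8501586914062, -291.84613037109375), (226.5421142578125, 167.06712341308594), 9.126221656799316)
side 1347 [ 0.46776569 -0.02888301  0.19803458] [0.62775831 0.08154972 0.21253781] ((548.4675903320312, 24.55144500732422), (95.70819854736328, 150.6971435546875), 82.22771453857422)
green 242 ((551.9246215820312, -294.6354064941406), (228.22084045410156, 164.40989685058594), 8.852264404296875)
```

View pics/c1.png

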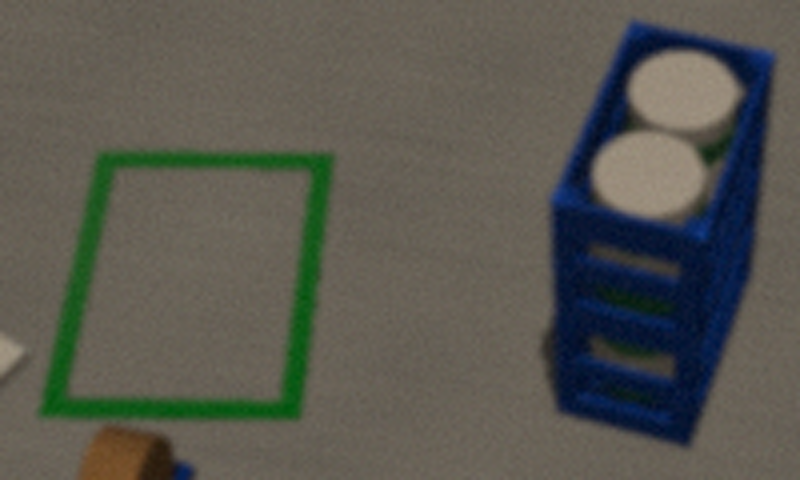

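View pics/c2.png

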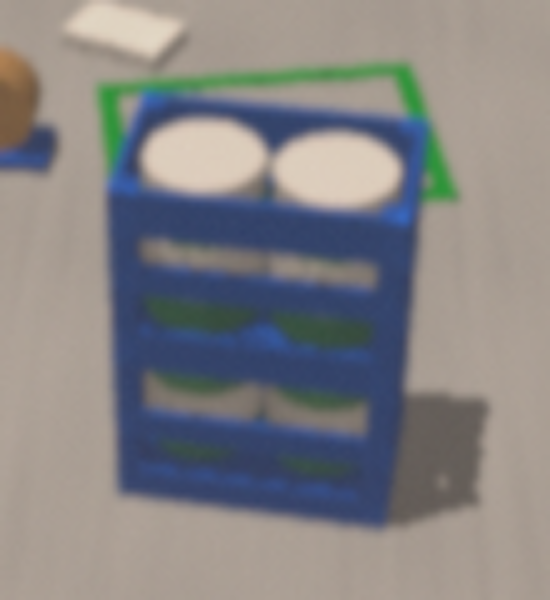

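Run:
```python
from h import *
p=manip.camera_params("scene")
g=[ray(p,170+u/4,110+v/4)[:2] for u,v in[(97,154),(334,154),(299,418),(40,416)]]
g=np.array(g);print(g.round(3),g.mean(0))
L=(g[3]-g[0]);print([np.degrees(np.arctan2(*(b-a)[::-1])) for a,b in[(g[0],g[3]),(g[1],g[2]),(g[0],g[1]),(g[3],g[2])]],np.linalg.norm(g-np.roll(g,1,0),axis=1))
t=np.array([ray(p,170+u/4,110+v/4,.21)[:2] for u,v in[(630,22),(774,57),(705,238),(552,200)]])
print(t.round(3),t.mean(0),[np.degrees(np.arctan2(*(b-a)[::-1])) for a,b in[(t[0],t[3]),(t[1],t[2])]])
b=[ray(p,170+u/4,110+v/4)[:2] for u,v in[(560,410),(688,446)]];print("bottom",b)
p=manip.camera_params("side")
print("bottom side",[ray(p,290+u/5,130+v/5)[:2] for u,v in[(121,490),(387,526)]])
print("top side",[ray(p,290+u/5,130+v/5,.21)[:2] for u,v in[(108,188),(410,218),(428,120),(148,95)]])
# bystanders
p=manip.camera_params("scene");P=cloud(p,np.load("pics/scene0.npy"))
for n,u,v in [("roll",426,190),("jarA",272,243),("jarB",322,251),("jarC",392,252),("gun",201,228),("stack",158,204),("brush handle",425,246)]:print(n,P[v,u].round(3))
```

```text
[[ 0.46  -0.393]
 [ 0.429 -0.226]
 [ 0.654 -0.189]
 [ 0.682 -0.354]] [ 0.55627159 -0.29057662]
[np.float64(9.77533703102568), np.float64(9.169050919533026), np.float64(100.23672791660688), np.float64(99.66829122821366)] [0.22574819 0.16968208 0.22743984 0.16727022]
[[ 0.474 -0.007]
 [ 0.488  0.082]
 [ 0.631  0.061]
 [ 0.619 -0.026]] [0.55303182 0.02766644] [np.float64(-7.625386345353476), np.float64(-8.09487086107535)]
bottom [array([ 0.61803078, -0.02487268]), array([0.63079108, 0.06083745])]
bottom side [array([0.62527476, 0.05847364]), array([0.47745654, 0.07895562])]
top side [array([0.62567231, 0.06093107]), array([0.47882881, 0.0790191 ]), array([ 0.46711971, -0.00520515]), array([ 0.61181876, -0.02250319])]
roll [0.515 0.263 0.031]
jarA [ 0.779 -0.079  0.098]
jarB [0.78  0.034 0.1  ]
jarC [0.755 0.186 0.101]
gun [ 0.755 -0.257  0.074]
stack [ 0.669 -0.416  0.011]
brush handle [0.678 0.27  0.02 ]
```

Run:
```python
from h import *
from scipy.spatial.transform import Rotation as Ro
s=manip.get_state();R=Ro.from_euler("xyz",s["eef_rot"]).as_matrix();t=s["eef_pos"]
p=manip.camera_params("wrist");T=p["world_to_cam"];c=-T[:3,:3].T@T[:3,3]
print("cam in tool",R.T@(c-t), "cam z axis in tool",R.T@T[2,:3], "tool axes world\n",R.round(3))
for n in("side","wrist","scene"):
    p=manip.camera_params(n);d=np.load(f"pics/{n}0.npy");P=(cloud(p,d)-t)@R
    m=(d>0)&(np.abs(P[...,0])<.12)&(np.abs(P[...,1])<.15)&(P[...,2]<.03)&(P[...,2]>-.25)
    Q=P[m];print(n,len(Q))
    for z in np.arange(-.25,.03,.02):
        q=Q[(Q[:,2]>=z)&(Q[:,2]<z+.02)]
        if len(q):print(round(z,2),len(q),q.min(0)[:2].round(3),q.max(0)[:2].round(3))
crop("pics/side0.png","pics/c3.png",500,230,140,170,4)
```

```text
cam in tool [ 8.21317467e-02 -1.07643257e-04 -1.60914081e-01] cam z axis in tool [-2.98955323e-01  1.77478729e-04  9.54267092e-01] tool axes world
 [[-0.917  0.399 -0.001]
 [ 0.399  0.917 -0.001]
 [-0.    -0.001 -1.   ]]
side 8402
-0.25 1016 [-0.034 -0.012] [0.002 0.036]
-0.23 1252 [-0.036 -0.021] [0.01  0.037]
-0.21 872 [-0.036 -0.014] [0.018 0.038]
-0.19 1543 [-0.037 -0.049] [0.027 0.038]
-0.17 425 [-0.037 -0.051] [0.028 0.036]
-0.15 449 [-0.022 -0.003] [0.027 0.018]
-0.13 1409 [-0.037 -0.095] [0.027 0.038]
-0.11 720 [-0.037 -0.094] [0.018 0.037]
-0.09 597 [-0.037 -0.086] [-0.017  0.03 ]
-0.07 2 [-0.01  -0.055] [-0.01  -0.053]
-0.05 55 [-0.011 -0.058] [-0.005 -0.043]
-0.03 39 [-0.009 -0.049] [ 0.001 -0.043]
-0.01 23 [-0.003 -0.045] [ 0.005 -0.043]
wrist 72944
-0.11 38473 [ 0.015 -0.076] [0.039 0.074]
-0.09 27206 [-0.004 -0.087] [0.039 0.087]
-0.07 2225 [-0.012 -0.085] [0.036 0.082]
-0.05 2289 [-0.012 -0.058] [0.012 0.057]
-0.03 1890 [-0.01  -0.054] [0.012 0.054]
-0.01 861 [-0.01  -0.053] [0.012 0.052]
scene 3681
-0.25 93 [-0.04  -0.028] [-0.017  0.003]
-0.23 245 [-0.041 -0.036] [0.001 0.013]
-0.21 241 [-0.042 -0.036] [-0.     0.021]
-0.19 430 [-0.042 -0.049] [0.033 0.032]
-0.17 248 [-0.043 -0.05 ] [0.039 0.022]
-0.15 286 [-0.028 -0.05 ] [0.021 0.017]
-0.13 778 [-0.042 -0.094] [0.036 0.065]
-0.11 678 [-0.042 -0.094] [0.037 0.076]
-0.09 432 [-0.044 -0.086] [0.032 0.087]
-0.07 43 [-0.029 -0.059] [0.007 0.08 ]
-0.05 107 [-0.015 -0.058] [0.009 0.057]
-0.03 65 [-0.015 -0.052] [0.011 0.054]
-0.01 35 [-0.016 -0.052] [0.011 0.053]
```

View pics/c3.png

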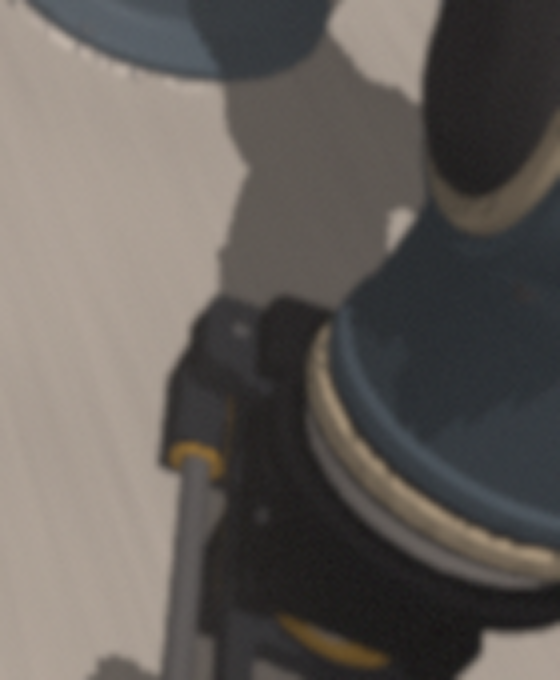

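The gripper body (±37 mm in tool x, starting 70 mm above the tip) would meet the tall crate before the fingers if the tool stays vertical. The tool needs to lean more than 22°, with the tips leading toward −y. Moves can't command tilt directly. I'll try gaining it at the edge of the reach, well away from the objects.

```bash
python3 -m pendant '[[87,30,-40,0,0.14],[87,60,-80,0,0.29],[87,90,-120,-5,0.44],[87,120,-160,-10,0.59],[87,150,-200,-20,0.74],[87,180,-240,-30,0.89],[87,180,-261,-30,1.03],[87,180,-261,-30,1.16]]'; python3 -c "
from station import manip
print(manip.get_state()['qpos'].round(3))"
```

```text
time_s: 0.95
eef_pos: [-0.003, 0.4483, 0.2525]
eef_rot: [-3.14, 0.002, 1.571]
ft_force: [0.8, 0.3, 0.1]
gripper_width: 1.005
[-1.643e+00  6.800e-02 -3.000e-02  2.001e+00  1.000e-03  1.074e+00
 -1.672e+00]
```

```bash
python3 -m pendant '[[87,-40,0,0,0],[87,-80,0,0,0],[87,-120,0,0,0],[87,-160,0,0,0],[87,-200,0,0,0],[87,-200,0,0,0],[87,-200,0,0,0],[87,-200,0,0,0]]'; python3 -c "
from station import manip
print(manip.get_state()['qpos'].round(3))"
```

```text
time_s: 1.75
eef_pos: [-0.0031, 0.2492, 0.2533]
eef_rot: [-3.14, 0.001, 1.571]
ft_force: [0.6, 1.0, -0.1]
gripper_width: 0.995
[-1.638 -0.321 -0.082  2.324 -0.03   1.138 -1.703]
```

```bash
python3 -m pendant '[[87,-20,0,0,0],[87,-40,0,0,0],[87,-60,0,0,0],[87,-80,0,0,0],[87,-80,0,0,0],[87,-80,0,0,0],[87,-80,0,0,0],[87,-80,0,0,0]]'; python3 -c "
from station import manip
print(manip.get_state()['qpos'].round(3))"
```

```text
time_s: 2.55
eef_pos: [-0.0155, 0.1863, 0.2175]
eef_rot: [-3.126, 0.123, 1.574]
ft_force: [2.2, -0.2, 1.8]
gripper_width: 1.004
[-1.297 -0.33  -0.368  2.409 -0.153  1.169 -1.568]
```

Overreaching inward leaned the tool 0.12 rad, in the right direction with the tips toward −y. I'll keep gaining tilt lower down and farther from the base.

```bash
python3 -m pendant '[[87,45,15,0,0],[87,90,15,0,0],[87,135,15,10,0],[87,180,15,20,0],[87,200,15,40,0],[87,200,15,60,0],[87,160,15,60,0],[87,120,15,60,0]]'; python3 -c "
from station import manip
print(manip.get_state()['qpos'].round(3))"
```

```text
time_s: 3.35
eef_pos: [-0.0023, 0.298, 0.1415]
eef_rot: [-3.123, 0.128, 1.575]
ft_force: [0.6, 0.1, 0.9]
gripper_width: 0.999
[-1.234  0.049 -0.458  2.335 -0.016  0.888 -1.679]
```

```bash
python3 -m pendant '[[87,-40,0,0,0],[87,-80,0,0,0],[87,-120,0,0,0],[87,-140,0,0,0],[87,-140,0,0,0],[87,-140,0,0,0],[87,-140,0,0,0],[87,-140,0,0,0]]'; python3 -c "
from station import manip
print(manip.get_state()['qpos'].round(3))"
```

```text
time_s: 4.15
eef_pos: [-0.0013, 0.1861, 0.1795]
eef_rot: [-3.122, 0.145, 1.576]
ft_force: [-0.2, 0.3, 0.5]
gripper_width: 1.0
[-0.592 -0.331 -0.856  2.445 -0.275  1.085 -1.249]
```

```bash
python3 -m pendant '[[87,0,0,40,0],[87,0,0,80,0],[87,0,0,110,0],[87,0,0,110,0],[87,0,0,110,0],[87,0,0,110,0],[87,0,0,110,0],[87,0,0,110,0]]'; python3 -c "
from station import manip
print(manip.get_state()['qpos'].round(3))"
```

```text
time_s: 4.95
eef_pos: [-0.0041, 0.2292, 0.1095]
eef_rot: [-3.117, 0.175, 1.581]
ft_force: [-0.3, 0.6, 0.3]
gripper_width: 1.001
[-0.359  0.166 -1.383  2.445  0.146  0.841 -1.852]
```

```bash
python3 -m pendant '[[87,-40,0,20,0],[87,-80,0,20,0],[87,-120,0,20,0],[87,-150,0,20,0],[87,-150,0,20,0],[87,-150,0,20,0],[87,-150,0,20,0],[87,-150,0,20,0]]'; python3 -c "
from station import manip
print(manip.get_state()['qpos'].round(3))"
```

```text
time_s: 5.75
eef_pos: [-0.0006, 0.1683, 0.1822]
eef_rot: [-3.116, 0.2, 1.584]
ft_force: [0.0, 1.0, 0.9]
gripper_width: 1.001
[-0.574 -0.334 -0.862  2.446 -0.261  1.139 -1.236]
```

```bash
python3 -m pendant '[[87,-10,0,-50,0],[87,-20,0,-100,0],[87,-30,0,-150,0],[87,-40,0,-200,0],[87,-50,0,-220,0],[87,-60,0,-220,0],[87,-60,0,-220,0],[87,-60,0,-220,0]]'; python3 -c "
from station import manip
print(manip.get_state()['qpos'].round(3))"
```

```text
time_s: 6.55
eef_pos: [-0.0213, 0.1835, 0.373]
eef_rot: [3.114, 0.297, 1.568]
ft_force: [-0.5, 0.2, -0.0]
gripper_width: 0.999
[-1.345 -0.334 -0.33   2.081 -0.101  1.677 -1.636]
```

```bash
python3 -m pendant '[[87,-20,20,25,0],[87,-40,20,50,0],[87,-68,20,83,0],[87,-68,20,83,0],[87,-68,20,83,0],[87,-68,20,83,0],[87,-68,20,83,0],[87,-68,20,83,0]]'; python3 -c "
from station import manip
print(manip.get_state()['qpos'].round(3))"
```

```text
time_s: 7.35
eef_pos: [-0.0225, 0.1017, 0.2902]
eef_rot: [2.998, 0.448, 1.529]
ft_force: [-1.3, 0.5, -0.5]
gripper_width: 1.0
[-1.429 -0.334 -0.404  2.308 -0.098  1.613 -1.772]
```

```bash
cat >> h.py <<'E'
from scipy.spatial.transform import Rotation as Ro
def RT():
    s=manip.get_state();return Ro.from_euler("xyz",s["eef_rot"]).as_matrix(),s["eef_pos"],s
def extent(R,t):
    "lowest/most -y points of fingers(open) and body, world"
    box=lambda xs,ys,zs:np.array([(x,y,z) for x in xs for y in ys for z in zs])@R.T+t
    return box((-.0095,.0095),(-.0585,-.0435,.0435,.0585),(0,)),box((-.0375,.0375),(-.095,.095),(-.07,))
E
python3 - <<'E'
from h import *
R,t,s=RT();print(R.round(3));F,B=extent(R,t);print((F-t).round(3));print((B-t).round(3))
E
```

```text
[[ 0.038  0.991  0.125]
 [ 0.901  0.02  -0.434]
 [-0.433  0.129 -0.892]]
[[-0.058 -0.01  -0.003]
 [-0.043 -0.009 -0.002]
 [ 0.043 -0.008  0.01 ]
 [ 0.058 -0.007  0.012]
 [-0.058  0.007 -0.012]
 [-0.043  0.008 -0.01 ]
 [ 0.043  0.009  0.002]
 [ 0.058  0.01   0.003]]
[[-0.104 -0.005  0.066]
 [ 0.084 -0.001  0.091]
 [-0.102  0.062  0.034]
 [ 0.087  0.066  0.059]]
```

```bash
python3 -m pendant '[[87,40,50,-30,0],[87,80,100,-60,0],[87,60,95,-55,0],[87,30,80,-45,0],[87,0,70,-35,0],[87,-24,64,-24,0],[87,-24,64,-24,0],[87,-24,64,-24,0]]'
python3 - <<'E'
from h import *
R,t,s=RT();print(R.round(3),s['qpos'].round(3))
E
```

```text
time_s: 8.15
eef_pos: [0.0368, 0.1082, 0.3204]
eef_rot: [3.004, 0.495, 1.535]
ft_force: [0.1, -0.1, -0.2]
gripper_width: 0.999
[[ 0.032  0.992  0.12 ]
 [ 0.879  0.03  -0.475]
 [-0.475  0.121 -0.872]] [-1.73  -0.334 -0.006  2.269  0.039  1.717 -1.741]
```

Lean is 28°, which puts the body about 8 mm behind the fingertips. Now swing out to behind the crate's +y face.

```bash
python3 -m pendant '[[87,28,36,-9,0],[87,55,72,-18,0],[87,83,108,-28,0],[87,110,145,-38,0],[87,138,182,-48,0],[87,165,220,-58,0],[87,184,254,-65,0],[87,184,254,-65,0]]'
python3 - <<'E'
from h import *
R,t,s=RT();print(R.round(3),s['qpos'].round(3))
print(R.T@(np.array([.565,.15,.25])-t))
E
```

```text
time_s: 8.95
eef_pos: [0.2915, 0.3094, 0.3203]
eef_rot: [3.0, 0.494, 1.526]
ft_force: [-0.8, -1.4, -0.5]
gripper_width: 0.998
[[ 0.039  0.992  0.12 ]
 [ 0.88   0.023 -0.475]
 [-0.474  0.124 -0.872]] [-1.499  0.173  0.409  1.832  0.267  1.542 -1.152]
[-0.09616751  0.25890811  0.16988039]
```

```bash
python3 -m pendant '[[87,-12,38,10,0.03],[87,-25,76,20,0.06],[87,-40,114,40,0.1],[87,-55,150,60,0.13],[87,-70,185,85,0.16],[87,-83,220,110,0.19],[87,-96,250,140,0.19],[87,-96,259,170,0.19]]'
python3 - <<'E'
from h import *
R,t,s=RT();print(R.round(3),s['qpos'].round(3))
for n in("scene","side"):
    im,d=manip.grab_frame(n);cv2.imwrite(f"pics/{n}1.png",im)
    Q=crate(d,manip.camera_params(n));Q=Q[(Q[:,1]<.09)]
    print(n,cv2.minAreaRect((Q[:,:2]*1000).astype(np.float32)))
print(R.T@(np.array([.56,.125,.03])-t))
E
```

```text
time_s: 9.75
eef_pos: [0.5683, 0.1457, 0.2508]
eef_rot: [2.9, 0.456, 1.309]
ft_force: [-0.0, -0.2, -0.2]
gripper_width: 0.998
[[ 0.232  0.965  0.12 ]
 [ 0.867 -0.15  -0.475]
 [-0.44   0.215 -0.872]] [-1.033  0.411  0.614  1.745  0.291  1.177 -0.781]
scene ((551.1289672851562, 25.53960418701172), (91.02489471435547, 153.5928955078125), 81.94720458984375)
side ((585.0975952148438, 39.504150390625), (70.34585571289062, 140.98187255859375), 37.158119201660156)
[ 0.07724681 -0.05226401  0.20138221]
```

View pics/side1.png

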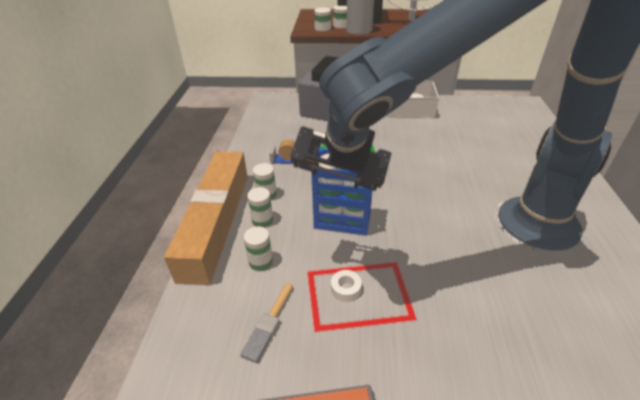

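View pics/scene1.png

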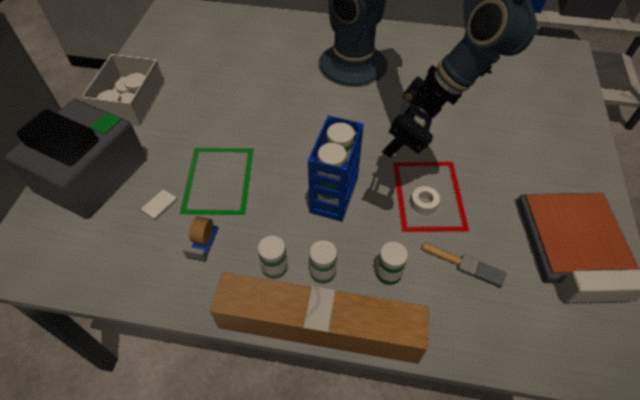

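The arm is behind the crate and the crate hasn't moved (scene 310–362, 117–217). Descending.

```bash
python3 -m pendant '[[87,12,-8,32,0],[87,24,-16,64,0],[87,36,-24,96,0],[87,48,-32,128,0],[87,60,-40,160,0],[87,70,-47,185,0],[87,77,-52,200,0],[87,77,-52,201,0]]'
python3 - <<'E'
from h import *
R,t,s=RT();print(R.round(3),s['qpos'].round(3))
F,B=extent(R,t);print(F.round(3),B.round(3))
n=np.array([-.137,-.99,0]);fc=np.array([.555,.0706,0])
print("gap fingers",((fc-F)@n).min(),"body",((fc-B)@n).min())
E
```

```text
time_s: 10.65
eef_pos: [0.5527, 0.1237, 0.0256]
eef_rot: [2.913, 0.464, 1.313]
ft_force: [0.2, -0.1, -1.1]
gripper_width: 1.0
[[ 0.228  0.968  0.109]
 [ 0.865 -0.15  -0.479]
 [-0.447  0.203 -0.871]] [-0.956  0.694  0.546  1.948  0.232  0.735 -0.882]
[[0.494 0.124 0.018]
 [0.508 0.122 0.021]
 [0.593 0.109 0.039]
 [0.607 0.107 0.042]
 [0.498 0.141 0.009]
 [0.513 0.138 0.012]
 [0.597 0.125 0.03 ]
 [0.611 0.123 0.033]] [[0.445 0.139 0.084]
 [0.628 0.111 0.123]
 [0.462 0.204 0.05 ]
 [0.646 0.175 0.089]]
gap fingers 0.04289268792190497 body 0.049617838549616475
```

```bash
cat >> h.py <<'E'
def plan(poses,z=.026,off=.0535):
    "poses: list of (cx,cy,yaw) crate poses; print tool shift mm + turn"
    R,t,s=RT()
    for cx,cy,yw in poses:
        T=np.array([cx-off*np.sin(yw),cy+off*np.cos(yw),z]);d=R.T@(T-t)*1000
        # phi so that horizontal dir of tool y = (cos yw, sin yw)
        f=lambda p:(R[1,1]*np.cos(p)-R[1,0]*np.sin(p))*np.cos(yw)-(R[0,1]*np.cos(p)-R[0,0]*np.sin(p))*np.sin(yw)
        from scipy.optimize import brentq
        print(d.round(1),round(brentq(f,-.8,.8),3),"world",T.round(3))
def arc(a,b,fr):
    a,b=np.array(a),np.array(b);al=b[2]-a[2];out=[]
    m0=a[:2]
    for f in fr: # circular arc through both ends
        ch=b[:2]-a[:2];L=np.linalg.norm(ch);u=ch/L;n=np.array([-u[1],u[0]])
        if abs(al)<1e-3: c=m0+f*ch
        else:
            r=L/2/np.sin(al/2);cen=m0+ch/2+n*r*np.cos(al/2)
            v=m0-cen;co,si=np.cos(al*f),np.sin(al*f);c=cen+np.array([co*v[0]-si*v[1],si*v[0]+co*v[1]])
        out.append((c[0],c[1],a[2]+al*f))
    return out
E
python3 - <<'E'
from h import *
A=(.551,.0255,-.138);B=(.555,-.2915,.16)
plan(arc(A,B,[-.12,-.06,-.02,0,.03,.06,.1,.14]))
print(arc(A,B,[0,.25,.5,.75,1]))
E
```

```text
[-3.9 14.3  4.8] 0.022 world [0.566 0.116 0.026]
[-20.9  13.1  13.3] 0.002 world [0.562 0.097 0.026]
[-32.3  12.6  19. ] -0.011 world [0.56  0.085 0.026]
[-38.   12.4  21.9] -0.017 world [0.558 0.078 0.026]
[-46.5  12.1  26.2] -0.027 world [0.557 0.069 0.026]
[-55.   11.9  30.5] -0.037 world [0.555 0.06  0.026]
[-66.4  11.8  36.3] -0.05 world [0.553 0.047 0.026]
[-77.7  11.9  42.2] -0.064 world [0.551 0.035 0.026]
[(np.float64(0.5510000000000002), np.float64(0.02550000000000001), np.float64(-0.138)), (np.float64(0.5431287173657686), np.float64(-0.05364146696161953), np.float64(-0.0635)), (np.float64(0.5411698551434232), np.float64(-0.13314927627579282), np.float64(0.01100000000000001)), (np.float64(0.5451342804803363), np.float64(-0.21258234379111107), np.float64(0.08550000000000002)), (np.float64(0.5550000000000002), np.float64(-0.29150000000000004), np.float64(0.16000000000000003))]
```

Advance to contact and start pushing gently.

```bash
python3 -m pendant '[[87,-4,14,5,0.02],[87,-21,13,13,0.0],[87,-30,13,18,-0.01],[87,-35,12,20,-0.02],[87,-40,12,23,-0.02],[87,-45,12,25,-0.03],[87,-50,12,28,-0.03],[87,-55,12,30,-0.04]]'
python3 - <<'E'
from h import *
R,t,s=RT();print(s['ft_force'])
for n in("scene","side"):
    im,d=manip.grab_frame(n);cv2.imwrite(f"pics/{n}2.png",im)
    Q=crate(d,manip.camera_params(n));Q=Q[(Q[:,1]<.09)]
    print(n,Q[:,2].mean(),cv2.minAreaRect((Q[:,:2]*1000).astype(np.float32)))
crop("pics/side2.png","pics/c4.png",270,110,180,150,4)
A=(.551,.0255,-.138);B=(.555,-.2915,.16)
plan(arc(A,B,[.06,.1,.14,.18,.22,.25]))
E
```

```text
time_s: 11.45
eef_pos: [0.5583, 0.0711, 0.0264]
eef_rot: [2.928, 0.456, 1.365]
ft_force: [-1.9, 15.5, 4.2]
gripper_width: 0.999
[-1.86665496 15.46245075  4.19868848]
scene 0.20593702722056126 ((551.8869018554688, 18.324607849121094), (91.2779312133789, 155.07781982421875), 83.30406951904297)
side 0.20589637241863737 ((584.6106567382812, 11.626537322998047), (94.25634002685547, 79.2425308227539), 83.72307586669922)
[-7.8 -2.1  4.1] 0.01 world [0.555 0.06  0.026]
[-19.2  -2.8   9.7] -0.003 world [0.553 0.047 0.026]
[-30.6  -3.3  15.4] -0.016 world [0.551 0.035 0.026]
[-42.   -3.6  21.1] -0.029 world [0.549 0.022 0.026]
[-53.4  -3.8  26.8] -0.043 world [0.548 0.009 0.026]
[-61.9  -3.8  31.1] -0.053 world [ 0.547 -0.     0.026]
```

View pics/c4.png

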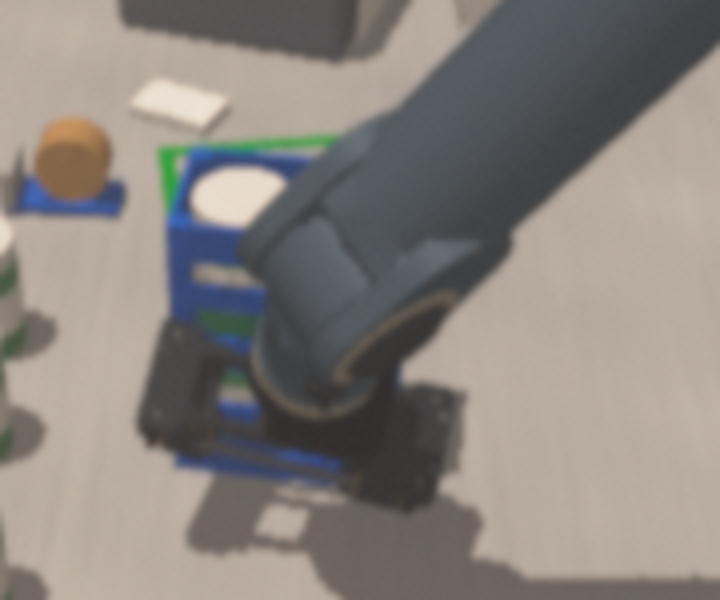

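The crate is sliding upright, with 15 N of push and the body still clear. Continue along the arc.

```bash
python3 -m pendant '[[87,-10,-2,5,0.01],[87,-17,-3,9,0.0],[87,-24,-3,12,-0.01],[87,-31,-3,15,-0.02],[87,-38,-3,19,-0.03],[87,-45,-4,23,-0.03],[87,-52,-4,26,-0.04],[87,-59,-4,30,-0.05]]'
python3 - <<'E'
from h import *
R,t,s=RT();print(s['ft_force'])
for n in("scene",):
    im,d=manip.grab_frame(n);cv2.imwrite(f"pics/{n}3.png",im)
    Q=crate(d,manip.camera_params(n));
    print(n,len(Q),Q[:,2].mean(),cv2.minAreaRect((Q[:,:2]*1000).astype(np.float32)))
    Q=Q[(Q[:,1]<t[1]+.01)];print(cv2.minAreaRect((Q[:,:2]*1000).astype(np.float32)))
crop("pics/scene3.png","pics/c5.png",170,70,200,150,4)
A=(.551,.0255,-.138);B=(.555,-.2915,.16)
plan(arc(A,B,[.2,.25,.3,.35,.4,.45]))
E
```

```text
time_s: 12.35
eef_pos: [0.5518, 0.0114, 0.0258]
eef_rot: [2.944, 0.457, 1.426]
ft_force: [-0.3, 12.7, 4.8]
gripper_width: 1.005
[-0.26135973 12.71052947  4.7681653 ]
scene 1949 0.20650371178787622 ((553.1989135742188, 38.829811096191406), (252.00779724121094, 155.1360626220703), 86.6379165649414)
((548.4827880859375, -41.44877624511719), (91.1738052368164, 155.1360626220703), 86.6379165649414)
[ 5.5 -3.  -3.4] 0.022 world [0.548 0.016 0.026]
[-8.7 -3.9  3.6] 0.006 world [ 0.547 -0.     0.026]
[-23.   -4.7  10.7] -0.01 world [ 0.545 -0.016  0.026]
[-37.3  -5.2  17.8] -0.027 world [ 0.543 -0.032  0.026]
[-51.5  -5.4  24.9] -0.043 world [ 0.542 -0.048  0.026]
[-65.7  -5.4  32.1] -0.06 world [ 0.541 -0.064  0.026]
```

View pics/c5.png

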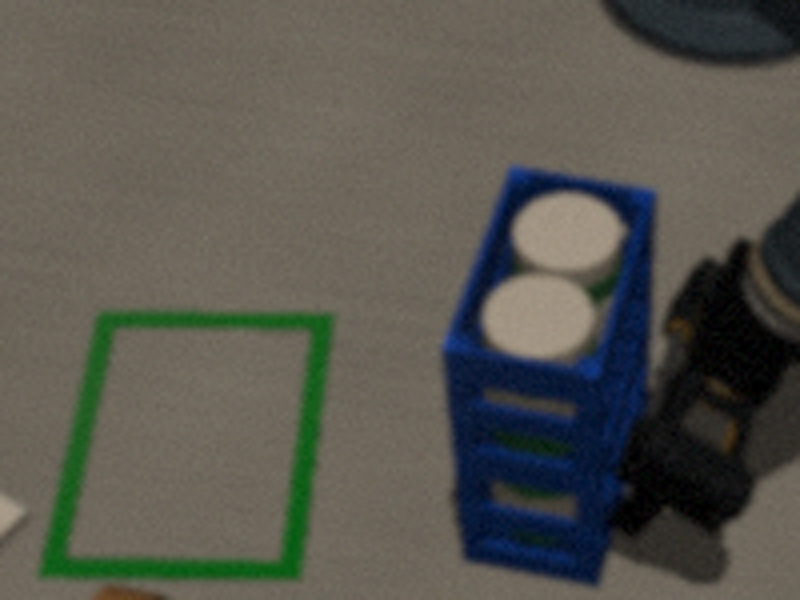

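The crate is upright, turning as planned (now −3.4°, centre (0.548, −0.041)), and the body is clear of it. Continue.

Run:
```python
from h import *
A=(.5485,-.0415,-.0587);B=(.555,-.2915,.16)
plan(arc(A,B,[.05,.1,.15,.2,.25,.3]))
```

```text
[-8.5 -0.4  4.2] -0.011 world [ 0.55  -0.001  0.026]
[-19.8  -1.1   9.8] -0.023 world [ 0.549 -0.013  0.026]
[-31.   -1.7  15.3] -0.036 world [ 0.547 -0.026  0.026]
[-42.3  -2.1  20.9] -0.048 world [ 0.546 -0.038  0.026]
[-53.5  -2.4  26.5] -0.06 world [ 0.545 -0.051  0.026]
[-64.7  -2.5  32.1] -0.072 world [ 0.544 -0.063  0.026]
```

```bash
python3 -m pendant '[[87,-9,0,4,-0.01],[87,-17,-1,8,-0.02],[87,-25,-1,12,-0.03],[87,-33,-2,16,-0.04],[87,-41,-2,20,-0.05],[87,-49,-2,24,-0.055],[87,-57,-2,28,-0.065],[87,-65,-2,32,-0.07]]'
cat >> h.py <<'E'
def look(k):
    R,t,s=RT();print(s['ft_force'].round(1))
    im,d=manip.grab_frame("scene");cv2.imwrite(f"pics/scene{k}.png",im)
    Q=crate(d,manip.camera_params("scene"));Q=Q[(Q[:,1]<t[1]+.01)]
    r=cv2.minAreaRect((Q[:,:2]*1000).astype(np.float32));print(Q[:,2].mean(),r)
    return (r[0][0]/1000,r[0][1]/1000,np.radians(r[2]-90))
B=(.555,-.2915,.16)
E
python3 - <<'E'
from h import *
A=look(4);plan(arc(A,B,[.05,.1,.2,.3,.4,.5]))
E
```

```text
time_s: 13.2
eef_pos: [0.549, -0.056, 0.026]
eef_rot: [2.972, 0.461, 1.509]
ft_force: [-0.3, 11.8, 1.5]
gripper_width: 0.997
[-0.3 11.8  1.5]
0.20573665503544064 ((550.6861572265625, -109.41105651855469), (154.55677795410156, 92.17681884765625), 0.7140177488327026)Traceback (most recent call last):
  File "<stdin>", line 2, in <module>
  File "h.py", line 36, in plan
    print(d.round(1),round(brentq(f,-.8,.8),3),"world",T.round(3))
                           ~~~~~~^^^^^^^^^^
    r = _zeros._brentq(f, a, b, xtol, rtol, maxiter, args, full_output, disp)
ValueError: f(a) and f(b) must have different signs
```

```bash
sed -i 's/np.radians(r\[2\]-90))/np.radians(r[2]-(90 if r[1][0]<r[1][1] else 0)))/' h.py
python3 - <<'E'
from h import *
plan(arc((.5507,-.1094,.0125),B,[.05,.1,.2,.3,.4,.5]))
E
```

```text
[-5.5  0.7  3.4] -0.009 world [ 0.549 -0.065  0.026]
[-13.7  -0.2   7.4] -0.017 world [ 0.548 -0.074  0.026]
[-30.1  -1.7  15.5] -0.033 world [ 0.547 -0.092  0.026]
[-46.4  -2.9  23.6] -0.05 world [ 0.546 -0.111  0.026]
[-62.8  -3.9  31.7] -0.066 world [ 0.545 -0.129  0.026]
[-79.2  -4.6  39.9] -0.083 world [ 0.545 -0.147  0.026]
```

```bash
python3 -m pendant '[[87,-9,0,5,-0.01],[87,-17,0,9,-0.02],[87,-25,-1,13,-0.03],[87,-33,-2,17,-0.035],[87,-41,-2,21,-0.045],[87,-49,-3,25,-0.055],[87,-57,-3,29,-0.06],[87,-65,-4,33,-0.07]]'
python3 - <<'E'
from h import *
A=look(5);print(A);plan(arc(A,B,[.05,.1,.2,.3,.4,.5,.6,.7,.8]))
E
```

```text
time_s: 14.05
eef_pos: [0.5499, -0.1246, 0.0255]
eef_rot: [2.999, 0.466, 1.591]
ft_force: [0.6, 13.4, 2.5]
gripper_width: 1.0
[ 0.6 13.4  2.5]
0.20570585562879407 ((554.6915893554688, -177.63214111328125), (154.3029022216797, 91.17998504638672), 4.948406219482422)
(0.5546915893554687, -0.17763214111328124, np.float64(0.08636598125613343))
[-2.7  0.3  1.4] -0.008 world [ 0.55  -0.13   0.026]
[-7.8 -0.6  3.8] -0.012 world [ 0.549 -0.136  0.026]
[-17.9  -2.2   8.8] -0.02 world [ 0.549 -0.147  0.026]
[-28.1  -3.7  13.8] -0.028 world [ 0.548 -0.159  0.026]
[-38.3  -5.1  18.8] -0.037 world [ 0.548 -0.17   0.026]
[-48.5  -6.4  23.8] -0.045 world [ 0.547 -0.181  0.026]
[-58.7  -7.7  28.8] -0.053 world [ 0.547 -0.193  0.026]
[-68.9  -8.9  33.9] -0.061 world [ 0.547 -0.204  0.026]
[-79.1  -9.9  38.9] -0.07 world [ 0.547 -0.216  0.026]
```

```bash
python3 -m pendant '[[87,-8,0,4,-0.005],[87,-16,-2,8,-0.01],[87,-24,-3,12,-0.015],[87,-32,-4,16,-0.02],[87,-40,-5,20,-0.025],[87,-48,-6,24,-0.03],[87,-56,-7,28,-0.035],[87,-63,-8,31,-0.04]]'
python3 - <<'E'
from h import *
A=look(6);print(A);plan(arc(A,B,[.05,.1,.2,.4,.6,.8,1]))
E
```

```text
time_s: 14.9
eef_pos: [0.5521, -0.1905, 0.0257]
eef_rot: [3.011, 0.466, 1.642]
ft_force: [0.9, 12.7, 0.7]
gripper_width: 0.997
[ 0.9 12.7  0.7]
0.2055221856116405 ((560.3147583007812, -242.6590576171875), (154.10641479492188, 91.04733276367188), 7.800040245056152)
(0.5603147583007813, -0.2426590576171875, np.float64(0.1361363840642952))
[ 0.5  1.4 -0. ] -0.01 world [ 0.553 -0.192  0.026]
[-1.6  0.8  1. ] -0.011 world [ 0.552 -0.195  0.026]
[-5.9 -0.5  3. ] -0.014 world [ 0.552 -0.199  0.026]
[-14.6  -3.1   7.1] -0.019 world [ 0.55  -0.209  0.026]
[-23.2  -5.7  11.2] -0.025 world [ 0.549 -0.219  0.026]
[-31.9  -8.2  15.2] -0.03 world [ 0.548 -0.229  0.026]
[-40.5 -10.6  19.3] -0.035 world [ 0.546 -0.239  0.026]
```

View pics/scene6.png

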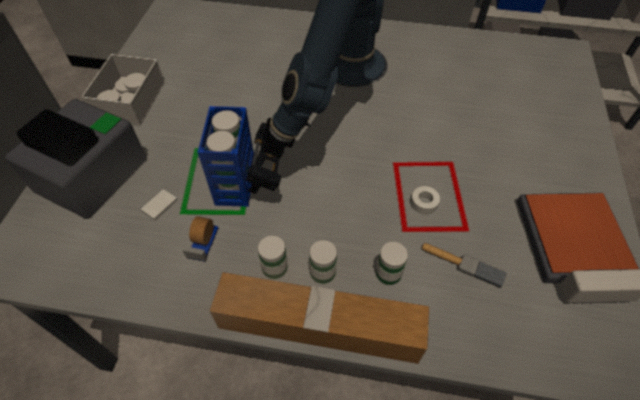

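```bash
python3 -m pendant '[[87,-8,-1,4,0],[87,-16,-2,8,0],[87,-24,-4,12,-0.01],[87,-30,-5,15,-0.01],[87,-36,-6,18,-0.01],[87,-40,-7,20,-0.01],[87,-42,-7,21,-0.01],[87,-42,-7,21,-0.01]]'
python3 - <<'E'
from h import *
A=look(7);print(A)
d=np.array(A[:2])-B[:2];c,s=np.cos(.16),np.sin(.16);print("in bay",d@[c,s],d@[-s,c],A[2]-.16)
E
```

```text
time_s: 15.75
eef_pos: [0.5554, -0.2331, 0.0255]
eef_rot: [3.009, 0.462, 1.66]
ft_force: [0.5, 14.7, 5.7]
gripper_width: 1.003
[ 0.5 14.7  5.7]
0.20545605886112048 ((563.156494140625, -285.3946533203125), (156.17164611816406, 91.49102020263672), 8.736495971679688)
(0.563156494140625, -0.2853946533203125, np.float64(0.15248061979303182))
in bay 0.009025006436084403 0.004727886797910312 -0.007519380206968185
```

The crate is within 9 mm and 5 mm of the bay centre and under 0.01 rad off square. Back away.

```bash
python3 -m pendant '[[87,10,0,-5,0],[87,25,0,-13,0],[87,40,0,-21,0],[87,55,0,-29,0],[87,75,0,-40,0],[87,90,0,-55,0],[87,100,0,-70,0],[87,100,0,-70,0]]'
python3 - <<'E'
from h import *
R,t,s=RT();A=look(8);print(A)
d=np.array(A[:2])-B[:2];c,s=np.cos(.16),np.sin(.16);print("in bay",d@[c,s],d@[-s,c],A[2]-.16)
im,dd=manip.grab_frame("side");cv2.imwrite("pics/side8.png",im)
Q=[]
crop("pics/scene8.png","pics/c8.png",150,90,200,150,4)
p=manip.camera_params("scene");P=cloud(p,manip.grab_frame("scene")[1])
for n,u,v in [("roll",426,190),("jarA",272,243),("jarB",322,251),("jarC",392,252),("gun",201,228),("stack",158,204),("brush handle",425,246)]:print(n,P[v,u].round(3))
E
```

```text
time_s: 16.6
eef_pos: [0.5363, -0.1112, 0.0435]
eef_rot: [3.007, 0.461, 1.664]
ft_force: [0.8, -0.3, -0.4]
gripper_width: 0.999
[ 0.8 -0.3 -0.4]
0.20542124019397184 ((562.9491577148438, -285.35028076171875), (155.996337890625, 92.02743530273438), 9.028568267822266)
(0.5629491577148438, -0.28535028076171876, np.float64(0.15757824301457973))
in bay 0.008827387616173667 0.0048047250659085045 -0.0024217569854202703
roll [0.514 0.263 0.029]
jarA [ 0.779 -0.079  0.099]
jarB [0.781 0.035 0.102]
jarC [0.756 0.186 0.101]
gun [ 0.753 -0.259  0.071]
stack [ 0.671 -0.414  0.014]
brush handle [0.679 0.27  0.022]
```

View pics/c8.png

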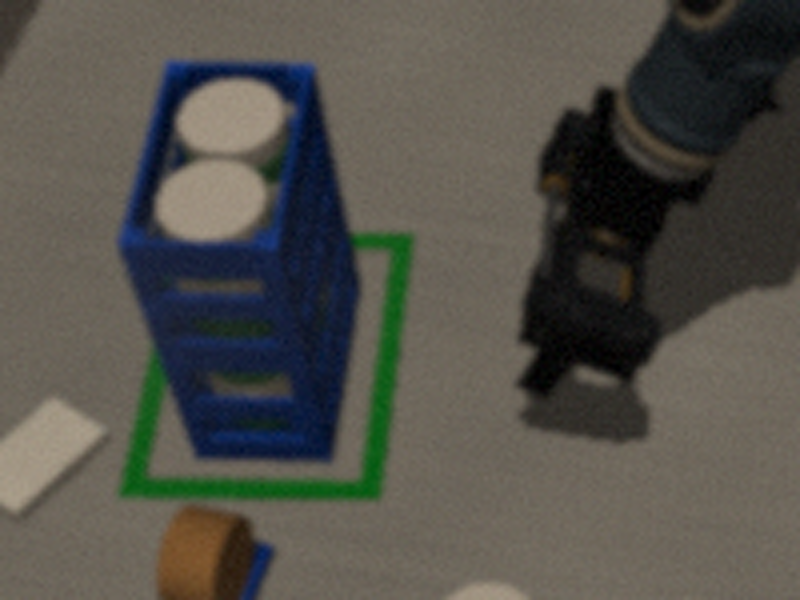

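View pics/side8.png

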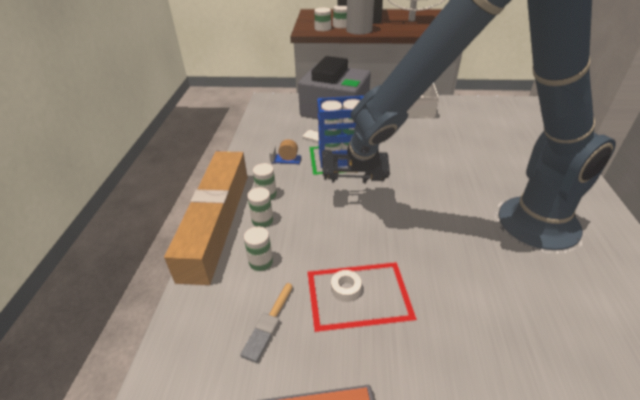

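The crate stands upright inside the green frame: its lower front corners, at crop pixels (197, 458) and (333, 458), are clear of the tape. The bystanders haven't moved and the gripper is about 120 mm away. Handing in.

```bash
python3 -c "
from station import manip
print(manip.finish_job())"
```

```text
the job is handed in; nothing more can be done
None
```

The crate stands upright inside the green frame, and I handed the job in at about 17 s of the 48 s allowed. The hand-in gives no verdict, so what follows is from my own last camera checks.

**How it was pushed:** With the tool vertical, the gripper's body would have met the crate before the fingers did. I first leaned the tool about 28° by driving it past the inner edge of its reach near the base. I then pushed the crate in a gentle arc with both open fingertips at roughly 20–40 mm height, using 12–16 N, and backed off about 120 mm.

**Last checks:**

| Check | Result |
|---|---|
| Crate centre from frame centre | 9 mm along its x, 5 mm along its y |
| Squareness with the frame | within about 0.01 rad |
| Crate upright and inside the tape | yes, seen in the scene camera |
| Bystanders | moved no more than about 3 mm, which is within the measuring noise |
| Wrist force after backing off | near zero |

No check failed. The final position comes mainly from the scene camera. Its starting positions for the crate and the bay differed from the side camera's by about 3 mm, well inside the room left around the crate.

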